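# Pack a two-layer lunch box

## Robot

A 6-joint arm with a two-finger parallel gripper is mounted at the origin on the work surface. World frame = base frame: x ahead of the robot, y to its left, z up, the work surface at z = 0. Lengths are in m, angles in degrees, forces in N, time in s.
With the tool pointing down it reaches from about 0.4 to 0.825 m from the base axis. Payload 7 kg.
Tool frame: the origin (TCP) lies midway between the tips of the shut fingers; the grasp point (between the pads) lies ctrl.tcp_to_grasp behind it (ctrl.tcp_to_grasp is the distance from the TCP to the grasp point, in m); y points along the fingers, z is the direction in which the jaws open and shut, and the axes are right-handed (so a half turn about y gives the same grasp; the last joint's range is limited). The gripper opens to 88 mm and grips with 3 to 60 N. Pads are 19 mm wide; open, the fingers measure 130 mm over their backs; the gripper's body (78 mm by 193 mm) begins 47 mm behind the grasp point.
Start: joints at [-56.774, 20.546, 0.682, 0, -70.136, -16.507], TCP at [0.194, -0.646, 0.227] pointing down, gripper open.
Joint ranges: [-176.03, 176.03], [-82.01, 121.73], [-58.28, 71.71], [-173.87, 95.51], [-174.79, -0.11], [-173.66, 173.66]. Speed limits (degrees/s): [136.94, 136.94, 172.46, 180, 180, 180].

## Interface

Orientations are given as [roll, pitch, yaw] about the fixed x, y, z axes, in that order (R = Rz(yaw) Ry(pitch) Rx(roll)).
In Python, from plant import ctrl, snapshot, silhouettes gives the robot as it stands.
- The arm moves only by the shell command python3 -m pendant 'ROWS'. ROWS is JSON, a list that holds one entry, the list of rows, each a list of 7 numbers: the shift along the tool's x, y, z in cm, then the turn, a rotation vector about the tool's x, y, z in degrees, then the opening, from 0 (shut) to 1 (fully open). In form: [[[x, y, z, rx, ry, rz, hand], ...]]. A call has 1 to 12 rows; each row shifts and turns the commanded pose from where the row before left it, along the tool's axes as they then stand; what a row does not reach is not made up. A row lasts 1/12 s, in which the tool goes at most 41.7 mm and 7.16 degrees, less where a joint would pass 70% of its speed; a pose out of reach is approached as far as the arm can. A call with a gripper value outside its range is refused whole. The fingers move at their own pace and stop on an object; the grip force is fixed at half the most. Time passes only in rows, so rows that do not move let the fingers close. It gives the time, the measured TCP pose, the force and the opening at its end, in the units of the state.
- ctrl.get_obs(): the state, without advancing time (a new reading comes with each control period).
- snapshot(name): name is "scene" or "top"; returns a dict with "image" (400x640x3 uint8, red, green, blue), "camera_matrix" (3x3 intrinsics, pixels), "dist_coeffs" ([k1, k2, p1, p2, k3] as OpenCV has them; the pictures are not rectified), "eye" and "orientation" of the camera in the world. Camera axes: x right, y down, z forward; pixel columns grow to the right and rows downward; lengths in m; the calibration is good to about 2 mm. A picture is of the moment at which its call begins. There is no depth.
- ctrl.close_job(): hands the job in, once; it reports no verdict.
Trained networks look in a picture, given as the dict that the camera call returned (one of the last four; its "shot" number tells which), for a name from the list of things; names that differ only in an ending like _2 or _b are one class to them, and where a whole thing is asked for, a point or a joint stands for the part that bears it (a point fixed in the world has none). Each returns a list of dicts, best first, with "confidence" (0 to 1); they miss things now and then, are a little off and sometimes report something else, mostly with a low value. They report only what shows in the picture. A call takes as long as a camera call. They do not tell look-alikes from the thing itself.
- silhouettes(picture, thing): "mask" (400x640 bool, what is visible of it) and "bbox" ([left, top, width, height] in pixels, round what is visible of it).
The state is a dict: "clock": time; "joint_pos": joint angles; "qvel": joint speeds; "tau": joint torques, N m; "tool_pos": TCP position; "orientation": TCP orientation; "force": force on the tool from outside, world axes, zero at the start; "moment": the same for the moment, N m; "opening": finger opening in m.
Only numpy, scipy, OpenCV 4.12 (cv2) and the standard library are available. Lean on these libraries where they do the work, as an engineer would, in place of code of your own. Each camera call takes 0.05 s, during which the arm holds its last target.

## Task

Pack the open lunch box in layers: set the biscuit carton flat in the bottom beside the round tub, then swing the hinged divider plate over and press it fully down until it lies level above them, then set the flat metal snack tin flat on the divider, inside the box. Set the food down rather than dropping it, and leave the other things on the chest where they are. The lid stays open.

Things in the scene. Friction and masses are not known exactly. Their poses are not given: they have to be found in the camera images.
- lunchbox: Grey plastic clamshell lunch box lying open like a book; does not slide. Origin: centre of the underside of its base half; x along its long side, y towards hinge and open lid, z up. Base half: outside 206 (x) by 140 (y), walls and floor 3 thick; front (y -70) and end walls rise to z 60, the hinge-side wall only to z 46. Two small ledges (14 by 5, top at z 47) in the front corners.
- bottom (a point): Centre of the base half's inner floor: the lunch box's x 0, y 0, z 3; axes as the lunch box's. The inside is 200 (x) by 134 (y). The bottom layer under the lowered divider is 44 high.
- lid (a point): Centre of the floor of the open lid half, an empty tray lying on its back beside the hinge: the lunch box's x 0, y 146, z 3. It covers y 76 to 216, x -103 to 103, rim at z 48. It is fixed and stays open.
- divider (a joint): Angle (rad) of the divider, a white plastic plate hinged in the base half. 0 = level on its ledges over the bottom layer, underside at the box's z 47, top face at z 50; 1.57 = upright; starts leaning back over the lid at 1.75 to 2.15. The hinge is stiff (0.09 N m, about 1 N at the free edge): the plate stays wherever it is left and must be pushed all the way down.
- hinge (a point): Middle of the divider's hinge line, which runs along the lunch box's x at its y 67, z 48; axes as the lunch box's. The plate is 196 wide (x), 131 from hinge line to free edge, 3 thick.
- divider_edge (a point): Middle of the free edge of the divider, on the face that is uppermost when it is down and looks towards the lid when it is up: the face to push. Its z points out of that face, its -y from hinge to edge. A lip 3 high runs along this edge on that face; a finger dragged against it can lift the plate again.
- tub: Round white lidded food tub, diameter 80 at the lid (74 below), 40 high, about 0.2 kg, already standing in the bottom of the base half, in its -x part. Origin: centre of its underside, z up.
- carton: Closed cardboard biscuit carton with a pale band, 95 (its x) by 50 (its y) by 38 high, about 90 g; belongs in the bottom layer. It lies flat on the chest to the front (-y) side of the box. Origin: centre of its underside, z up.
- tin: Flat bare-metal snack tin, 88 (its x) by 56 (its y) by 30 high, the slightly overhanging lid being the upper 8 mm (body below it 86 by 54), about 110 g; belongs in the top layer. It lies flat on the same side of the box as the carton; the two may have changed places. Origin: centre of its underside, z up.
- dispenser: Bystander: pale plastic push-down toothpick dispenser, diameter 44, 70 high. Origin: centre of the underside.
- guard: Bystander: small steel hair clipper guard, comb-like, 46 by 32 by 19 high. Origin: centre of the underside.
- jar: Bystander: amber glass jar with black cap, diameter 60, 78 high. Origin: centre of the underside.
- spoon_rest: Bystander: wooden spoon rest, 170 by 76 by 15 high. Origin: centre of the underside.
- cup: Bystander: red plastic cup standing upright, rim diameter 76, 95 high. Origin: centre of the underside.
- comb: Bystander: black hair comb lying flat, 160 by 33 by 5 high. Origin: on the underside, at its middle.
There are look-alikes about, which are no part of the job. There is more than one size of the carton; the job needs the smaller. Leave any purple look-alike of the tub alone.

How it is judged (in metres and radians):
On the way, in this order (a step that is already met when the one before it is completed fails the run):
1. the carton lies flat on the floor of the base half, let go, with the divider still up (x of carton in the frame of lunchbox between -0.085 and 0.085 m and y of carton in the frame of lunchbox between -0.055 and 0.055 m and z of carton in the frame of lunchbox between -0.002 and 0.009 m and angle between carton's own z axis and vertical below 0.1 rad and contact force between the fingers and carton below 0.3 N and linear speed of carton below 0.03 m/s and value of joint divider above 0.8 rad), for 0.2 s.
2. the divider lies down by itself, level over the carton and the tub, the fingers clear of it (x of carton in the frame of lunchbox between -0.085 and 0.085 m and y of carton in the frame of lunchbox between -0.055 and 0.055 m and z of carton in the frame of lunchbox between -0.002 and 0.009 m and angle between each of carton, tub's own z axis and vertical below 0.1 rad and x of tub in the frame of lunchbox between -0.075 and 0.075 m and y of tub in the frame of lunchbox between -0.04 and 0.04 m and z of tub in the frame of lunchbox between -0.002 and 0.009 m and value of joint divider below 0.045 rad and contact force between the fingers and anything else below 0.3 N), for 0.2 s.
3. the tin lies flat on the divider, let go (value of joint divider below 0.045 rad and x of tin in the frame of lunchbox between -0.08 and 0.08 m and y of tin in the frame of lunchbox between -0.05 and 0.045 m and z of tin in the frame of lunchbox between 0.044 and 0.057 m and angle between tin's own z axis and vertical below 0.1 rad and contact force between the fingers and tin below 0.3 N and linear speed of tin below 0.03 m/s), for 0.2 s.
At the end, for the whole second after the job is handed in: Carton and tub lie flat (0.1 rad) on the floor of the base half, the divider is down over them (within 0.045 rad of level), the tin lies flat (0.1 rad) on the divider inside the base half, its underside within 6 mm of the divider's top face; all released and at rest (all of step 3 and x of carton in the frame of lunchbox between -0.085 and 0.085 m and y of carton in the frame of lunchbox between -0.055 and 0.055 m and z of carton in the frame of lunchbox between -0.002 and 0.009 m and angle between each of carton, tub's own z axis and vertical below 0.1 rad and contact force between the fingers and carton below 0.3 N and linear speed of carton below 0.03 m/s and x of tub in the frame of lunchbox between -0.075 and 0.075 m and y of tub in the frame of lunchbox between -0.04 and 0.04 m and z of tub in the frame of lunchbox between -0.002 and 0.009 m); the robot touches nothing.
It fails at once if one of the other things was moved by more than 30 mm (distance of any of dispenser, guard, jar, spoon_rest, cup, comb from where it was at the start of the episode above 0.03 m).
It fails at once if one of the other things was tipped over (angle between any of dispenser, guard, jar, spoon_rest, cup, comb's own z axis and vertical above 0.5 rad).
It fails at once if the carton was dropped or thrown (moving freely at over 0.9 m/s, a fall of some 40 mm) (linear speed of carton above 0.9 m/s and contact force between the fingers and carton below 0.05 N).
It fails at once if the tin was dropped or thrown (moving freely at over 0.9 m/s, a fall of some 40 mm) (linear speed of tin above 0.9 m/s and contact force between the fingers and tin below 0.05 N).
It also fails if it takes over 67 s, if anything falls off the work surface, if the arm or the gripper's body presses on something with over 40 N, if the wrist force passes 120 N, or if a joint passes its speed limit or range.

## Working session

There is one attempt and no reset: what is moved stays moved. The work goes in short steps, Python scripts to look and compute and a shell command to move; the robot and the scene stay as the last step left them, time stands still between calls to the robot, and variables do not carry over. Pictures are saved under pics/ and viewed, and the job is handed in when it is done.

```bash
mkdir -p pics; ls; python3 - <<'E'
from plant import ctrl, snapshot, silhouettes
import cv2,json
print(ctrl.get_obs(), ctrl.tcp_to_grasp)
for n in ("scene","top"):
    p=snapshot(n); cv2.imwrite(f"pics/{n}0.png",p["image"][:,:,::-1])
    print(n,p["camera_matrix"],p["dist_coeffs"],p["eye"],p["orientation"])
E
```

```text
pics
{'clock': 0.0, 'joint_pos': array([-5.67746211e+01,  2.05901963e+01,  6.32323088e-01, -2.02933163e-02,
       -7.01368361e+01, -1.65063892e+01]), 'qvel': array([ 0.05290968,  0.0091449 ,  0.03953385,  0.02921407,  0.05758072,
       -0.04606974]), 'tau': array([-3.32726904e-04, -5.82720315e+01,  2.93063164e+01,  6.99743226e+00,
        6.98520264e-03, -1.29624932e-04]), 'tool_pos': array([ 0.19399913, -0.64598777,  0.22562512]), 'orientation': array([-8.99037732e+01,  8.62087068e-03,  1.67120860e+01]), 'force': array([ 0.19832564,  0.88597485, -0.60635807]), 'moment': array([ 0.04098568, -0.0184372 ,  0.02663362]), 'opening': 0.08747944798208107} 0.0188
scene [[421.30380152   0.         320.79353951]
 [  0.         421.30380152 193.86135537]
 [  0.           0.           1.        ]] [0.03575627 0.         0.         0.         0.        ] [ 0.90337335 -0.67771166  0.84247091] [-134.66814426    0.78003856   28.39781147]
top [[448.40605737   0.         322.00379622]
 [  0.         448.40605737 198.58408921]
 [  0.           0.           1.        ]] [-0.11916275  0.          0.          0.          0.        ] [0.40945031 0.01714564 1.40877998] [-175.43539885   -1.14371     -88.77718694]
```

View pics/scene0.png

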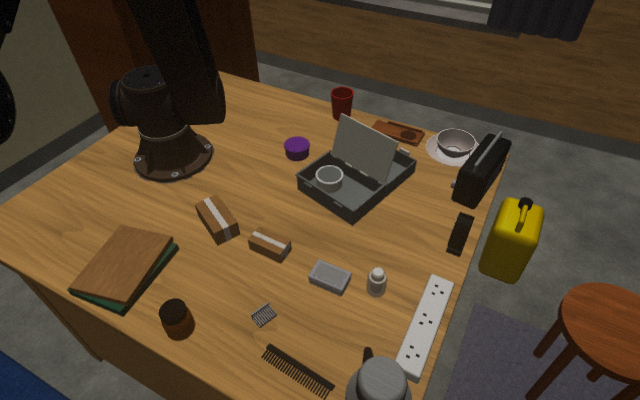

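View pics/top0.png

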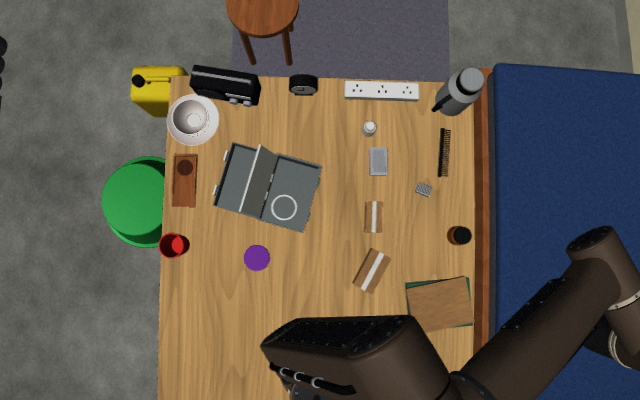

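The top view shows the small carton at about (373,217) and a larger look-alike at (371,270). The tin is at (378,161), and the box base half with the tub is at (290,195). The purple tub at (257,258) is a look-alike to leave alone. Next I'll get masks and close crops.

```bash
cat > h.py <<'E'
import numpy as np, cv2
from scipy.spatial.transform import Rotation as Ro
from scipy.optimize import minimize, least_squares
from plant import ctrl, snapshot, silhouettes
def proj(p,X):
    R=Ro.from_euler('xyz',p["orientation"],degrees=True).as_matrix().T
    rv,_=cv2.Rodrigues(R)
    return cv2.projectPoints(np.asarray(X,float).reshape(-1,3),rv,-R@np.array(p["eye"]),np.array(p["camera_matrix"]),np.array(p["dist_coeffs"]))[0].reshape(-1,2)
def unproj(p,uv,z):
    n=cv2.undistortPoints(np.asarray(uv,float).reshape(-1,1,2),np.array(p["camera_matrix"]),np.array(p["dist_coeffs"])).reshape(-1,2)
    d=Ro.from_euler('xyz',p["orientation"],degrees=True).apply(np.c_[n,np.ones(len(n))])
    e=np.array(p["eye"]); return e+d*((z-e[2])/d[:,2])[:,None]
def boxpts(x,y,yaw,L,W,H,z=0):
    c=np.array([[a*L/2,b*W/2,k] for a in(-1,1) for b in(-1,1) for k in(0,H)])
    return Ro.from_euler('z',yaw).apply(c)+[x,y,z]
def hullmask(uv,s=4):
    m=np.zeros((400*s,640*s),np.uint8)
    h=cv2.convexHull(((uv+.5)*s).astype(np.float32)).astype(np.int32)
    cv2.fillConvexPoly(m,h,1); return cv2.resize(m.astype(np.float32),(640,400),interpolation=cv2.INTER_AREA)
def fitbox(views,x0,L,W,H,z=0):
    def cost(q):
        return sum(np.abs(hullmask(proj(p,boxpts(q[0],q[1],q[2],L,W,H,z)))-m).sum()/m.sum() for p,m in views)
    best=None
    for yaw in np.arange(0,np.pi,np.pi/12):
        r=minimize(cost,[x0[0],x0[1],yaw],method='Nelder-Mead',options=dict(initial_simplex=[[x0[0],x0[1],yaw],[x0[0]+.01,x0[1],yaw],[x0[0],x0[1]+.01,yaw],[x0[0],x0[1],yaw+.2]],maxiter=70))
        if best is None or r.fun<best.fun: best=r
    return best
def crop(p,b,name,k=4):
    x0,y0,w,h=b; c=p["image"][y0:y0+h,x0:x0+w,::-1]
    cv2.imwrite(name,cv2.resize(c,None,fx=k,fy=k,interpolation=cv2.INTER_CUBIC))
E
cat > s1.py <<'E'
from h import *
P={n:snapshot(n) for n in("scene","top")}
M={}
for n,p in P.items():
    for t in("carton","tin","lunchbox","tub","divider"):
        for i,d in enumerate(silhouettes(p,t)):
            print(n,t,d["confidence"],d["bbox"],d["mask"].sum()); M[f"{n}_{t}_{i}"]=d["mask"]
np.savez("m0.npz",**M)
import pickle; pickle.dump(P,open("p0.pkl","wb"))
crop(P["top"],(340,130,110,170),"pics/c1.png",3)
crop(P["top"],(205,130,130,110),"pics/c2.png",6)
crop(P["scene"],(280,100,150,130),"pics/c3.png",5)
crop(P["scene"],(180,180,220,160),"pics/c4.png",3)
E
python3 s1.py
```

```text
scene carton 0.77 [199.4, 191.4, 40.3, 53.0] 1290
scene carton 0.68 [249.4, 231.8, 44.6, 30.6] 972
scene tin 0.69 [309.5, 260.9, 43.9, 32.2] 973
scene lunchbox 0.75 [296.3, 114.1, 117.1, 113.3] 6723
scene tub 0.6 [312.5, 164.7, 33.2, 29.0] 644
scene tub 0.58 [287.3, 137.1, 22.2, 22.6] 534
scene tub 0.37 [330.6, 114.7, 66.8, 66.0] 2656
scene divider 0.76 [330.2, 112.5, 66.6, 71.1] 2782
top carton 0.85 [353.5, 250.3, 38.4, 40.1] 970
top tin 0.73 [368.5, 145.3, 16.7, 30.7] 541
top lunchbox 0.67 [211.3, 142.4, 108.8, 87.6] 6059
top tub 0.87 [270.4, 195.7, 27.9, 24.6] 538
top tub 0.65 [157.7, 232.9, 31.9, 23.6] 614
top tub 0.63 [242.9, 247.5, 24.5, 24.8] 510
top divider 0.65 [240.6, 138.2, 37.9, 76.8] 1557
top divider 0.59 [362.7, 203.8, 19.1, 27.4] 504
```

View pics/c1.png

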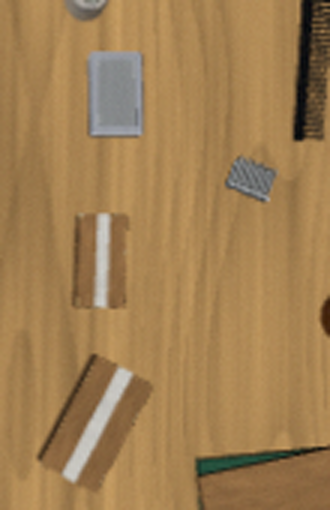

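View pics/c2.png

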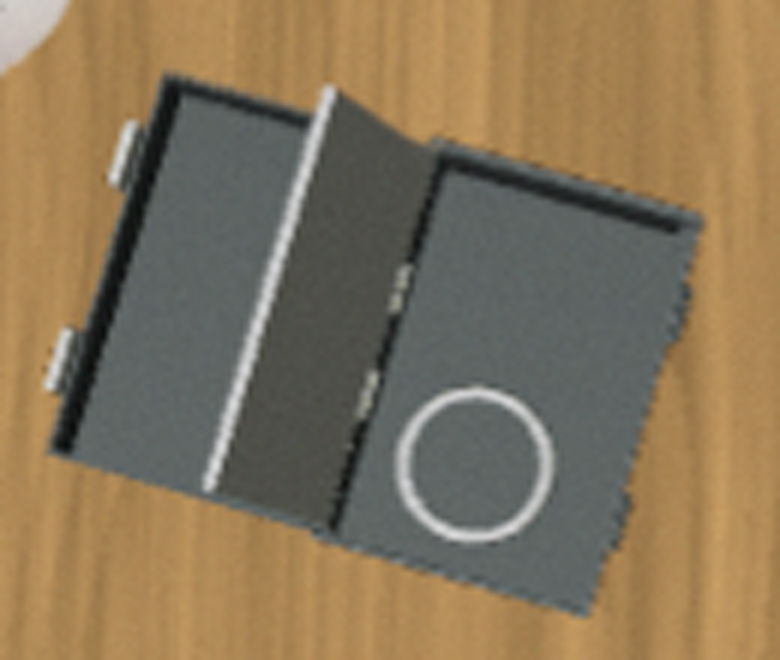

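View pics/c3.png

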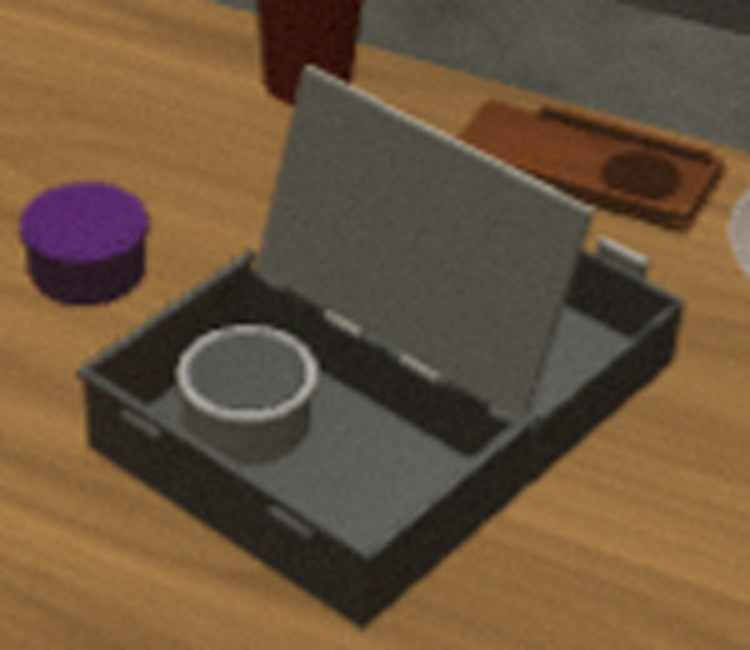

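View pics/c4.png

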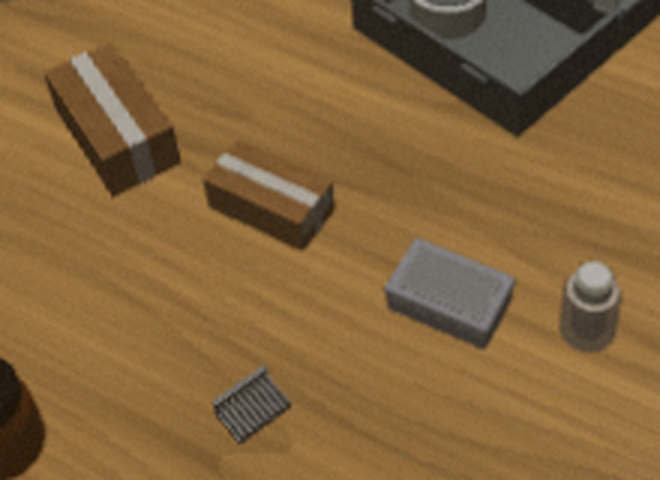

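The small carton is at scene (270,247), confirmed by the crop, and the bigger one at (217,218) is rejected. The tin is at scene (330,277). Now I'll fit poses, taking the box from its rim corners.

```bash
cat > s2.py <<'E'
from h import *; import pickle
P=pickle.load(open("p0.pkl","rb")); M=np.load("m0.npz")
T,S=P["top"],P["scene"]
tp=lambda x,y:((x+.5)/6+205-.5,(y+.5)/6+130-.5); sc=lambda x,y:((x+.5)/5+280-.5,(y+.5)/5+100-.5)
obs=[(T,tp(705,215),(103,-70,60)),(T,tp(588,615),(-103,-70,60)),(T,tp(165,75),(103,216,48)),(T,tp(50,455),(-103,216,48)),
(S,sc(370,562),(103,-70,60)),(S,sc(84,374),(-103,-70,60)),(S,sc(682,303),(103,216,48)),(S,sc(363,626),(103,-70,0)),(S,sc(88,445),(-103,-70,0))]
def f(q):
    R=Ro.from_euler('z',q[2])
    return np.concatenate([proj(p,R.apply(np.array(X)/1e3)+[q[0],q[1],0])[0]-uv for p,uv,X in obs])
r=least_squares(f,[.4,.1,0],loss='soft_l1'); print("lunchbox",r.x[:2],np.degrees(r.x[2])); print(f(r.x).reshape(-1,2).round(1).tolist())
lb=r.x
c0=unproj(S,[[270,247]],.02)[0]; t0=unproj(S,[[330,277]],.015)[0]
# small carton mask in top: 'divider 1' (504 px)
for nm,vw,x0,d in(("carton",[(S,M["scene_carton_1"]),(T,M["top_divider_1"])],c0,(.095,.05,.038)),("carton",[(S,M["scene_carton_1"])],c0,(.095,.05,.038)),("tin",[(S,M["scene_tin_0"]),(T,M["top_tin_0"])],t0,(.088,.056,.03)),("tin",[(S,M["scene_tin_0"])],t0,(.088,.056,.03))):
    r=fitbox(vw,x0,*d); print(nm,r.x[:2],np.degrees(r.x[2]),r.fun)
m=M["top_tub_0"]; v,u=np.nonzero(m); tb=unproj(T,[[ (u.min()+u.max())/2,(v.min()+v.max())/2]],.043)[0]
def L(w): 
    d=w[:2]-lb[:2]; c,s=np.cos(lb[2]),np.sin(lb[2]); return [c*d[0]+s*d[1],-s*d[0]+c*d[1]]
print("tub",tb,L(tb))
# divider edge ends, top crop
E=[tp(333,90),tp(209,490)]; Es=[sc(309,68),sc(592,212)]
def g(q):
    a=q[0]; R=Ro.from_euler('z',lb[2]); out=[]
    for p,uvs,xs in((T,E,(98,-98)),(S,Es,(-98,98))):
        for uv,x in zip(uvs,xs):
            X=np.array([x,67-131*np.cos(a),48+131*np.sin(a)])/1e3
            out.append(proj(p,R.apply(X)+[lb[0],lb[1],0])[0]-uv)
    return np.concatenate(out)
r=least_squares(g,[1.9]); print("div",r.x,g(r.x).round(1))
E
python3 s2.py
```

```text
lunchbox [0.53638216 0.09094867] -14.401439520687472
[[-1.0, -0.0], [-0.0, -1.2], [-0.3, -0.9], [-0.5, -0.1], [-0.7, -1.2], [-0.7, 0.0], [-0.1, -0.1], [-0.2, 1.6], [-0.4, 1.3]]
carton [ 0.46730211 -0.16602619] -0.34774708242359414 0.17447457378012934
carton [ 0.46808561 -0.16592579] 179.1669941195324 0.061535493827160496
tin [ 0.64400526 -0.18067451] 0.5224098175837953 0.20906931703119153
tin [ 0.64402423 -0.17917347] 181.4683426872496 0.13771839671120248
tub [0.48918102 0.10596877 0.043     ] [np.float64(-0.049453646761643474), np.float64(0.0028085215082330733)]
div [1.90484972] [-0.7 -0.8  0.1 -0.1 -1.1  0.3  0.   0.2]
```

```bash
python3 -m pendant '[[[0,0,0,0,5.7,0,1],[0,0,0,0,5.8,0,1],[0,0,0,0,5.8,0,1],[1.7,0,3,0,0,0,1],[1.7,0,3,0,0,0,1],[1.7,0,3,0,0,0,1],[1.7,0,3,0,0,0,1],[1.7,0,3,0,0,0,1],[1.7,0,3,0,0,0,1],[1.7,0,3,0,0,0,1],[1.7,0,3,0,0,0,1],[1.7,0,3,0,0,0,1]]]'
```

```text
clock: 1.7
tool_pos: [0.3504, -0.3766, 0.2269]
orientation: [-90.0, -0.0, -0.6]
force: [1.5, -0.3, 0.6]
opening: 0.0873
```

```bash
python3 -m pendant '[[[1.7,0,3,0,0,0,1],[1.7,0,3,0,0,0,1],[1.7,0,3,0,0,0,1],[1.7,0,3,0,0,0,1],[1.7,0,3,0,0,0,1],[1.7,0,3,0,0,0,1],[0,0,0,0,0,0,1],[0,0,0,0,0,0,1]]]'
```

```text
clock: 2.37
tool_pos: [0.4545, -0.1976, 0.2267]
orientation: [-90.0, -0.0, -0.4]
force: [-0.3, -0.0, 0.5]
opening: 0.0878
```

```bash
python3 -m pendant '[[[0.66,0,1.58,0,0,0,1],[0.66,0,1.58,0,0,0,1],[0,3,0,0,0,0,1],[0,3,0,0,0,0,1],[0,3,0,0,0,0,1],[0,3,0,0,0,0,1],[0,2.5,0,0,0,0,1],[0,2,0,0,0,0,1],[0,0,0,0,0,0,1],[0,0,0,0,0,0,1]]]'
python3 - <<'E'
from h import *
p=snapshot("scene"); crop(p,(200,150,150,130),"pics/g1.png",5)
E
```

```text
clock: 3.2
tool_pos: [0.4663, -0.1685, 0.0612]
orientation: [-90.0, 0.1, -0.6]
force: [-0.6, -0.3, 0.6]
opening: 0.0874
```

View pics/g1.png

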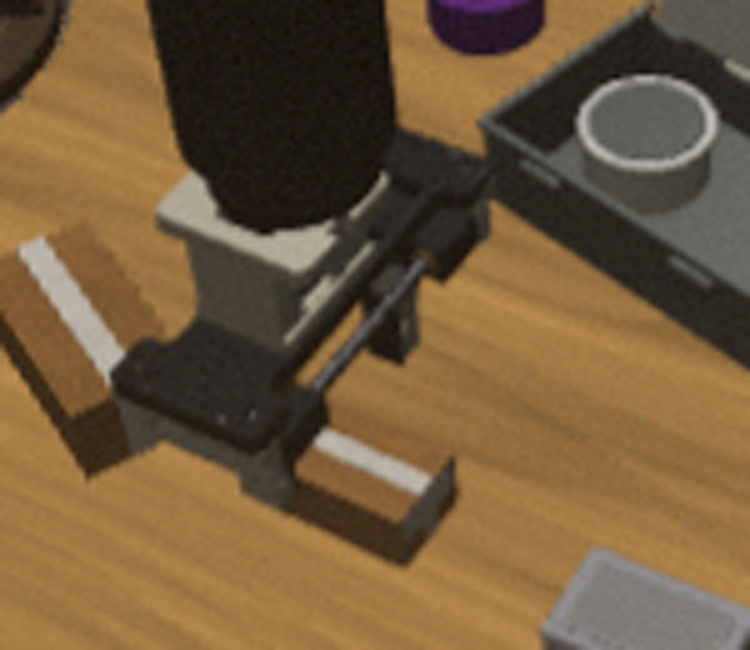

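The jaws straddle the small carton and clear the big one. Going down and closing.

```bash
python3 -m pendant '[[[0.1,2,0.2,0,0,0,1],[0,2,0,0,0,0,1],[0,1,0,0,0,0,1],[0,0,0,0,0,0,1],[0,0,0,0,0,0,0],[0,0,0,0,0,0,0],[0,0,0,0,0,0,0],[0,0,0,0,0,0,0],[0,0,0,0,0,0,0],[0,0,0,0,0,0,0],[0,0,0,0,0,0,0],[0,0,0,0,0,0,0]]]'
```

```text
clock: 4.25
tool_pos: [0.4685, -0.1656, 0.0119]
orientation: [-90.0, -0.0, -0.6]
force: [-1.4, -0.1, 5.1]
opening: 0.0498
```

```bash
python3 -m pendant '[[[0,-3,0,0,0,0,0],[0,-3,0,0,-6.9,0,0],[0,-3,0,0,-6.9,0,0],[0,-3,0,0,-6.9,0,0],[0,-2,0,0,-6.9,0,0],[0,0,0,0,-6.9,0,0],[0,0,0,0,-6.9,0,0],[0,0,0,0,-6.9,0,0],[0,0,0,0,-6.9,0,0],[0,0,0,0,-6.9,0,0],[0,0,0,0,-7,0,0],[0,0,0,0,-7.1,0,0]]]'
python3 -m pendant '[[[3,0,-0.5,0,0,0,0],[3,0,-0.6,0,0,0,0],[3,0,-0.6,0,0,0,0],[3,0,-0.6,0,0,0,0],[3,0,-0.6,0,0,0,0],[3,0,-0.6,0,0,0,0],[3,0,-0.6,0,0,0,0],[2.5,0,-0.6,0,0,0,0],[2,0,0,0,0,0,0],[0,0,0,0,0,0,0],[0,0,0,0,0,0,0]]]'
cat > lb.py <<'E'
from h import *
LB=np.array([0.53638,0.09095,-14.4014])
def tolb(w):
    return Ro.from_euler('z',-LB[2],degrees=True).apply(np.array(w)-[LB[0],LB[1],0])
if __name__=="__main__":
    o=ctrl.get_obs(); print("TCP lb mm",(tolb(o["tool_pos"])*1e3).round(1), o["orientation"].round(2),o["opening"],o["clock"])
E
python3 lb.py; python3 - <<'E'
from h import *
for n,b in(("scene",(260,60,180,150)),("top",(200,120,150,120))):
  crop(snapshot(n),b,f"pics/h_{n}.png",4)
E
```

```text
clock: 5.25
tool_pos: [0.4678, -0.1655, 0.1512]
orientation: [-90.0, -0.0, 76.0]
force: [-0.4, 0.5, -1.5]
opening: 0.05
clock: 6.17
tool_pos: [0.5768, 0.0706, 0.1507]
orientation: [-89.9, 0.0, 75.7]
force: [-0.4, -1.1, -1.2]
opening: 0.0499
TCP lb mm [ 44.2  -9.7 150.7] [-8.992e+01  4.000e-02  7.571e+01] 0.049882606474961705 6.1667
```

View pics/h_scene.png

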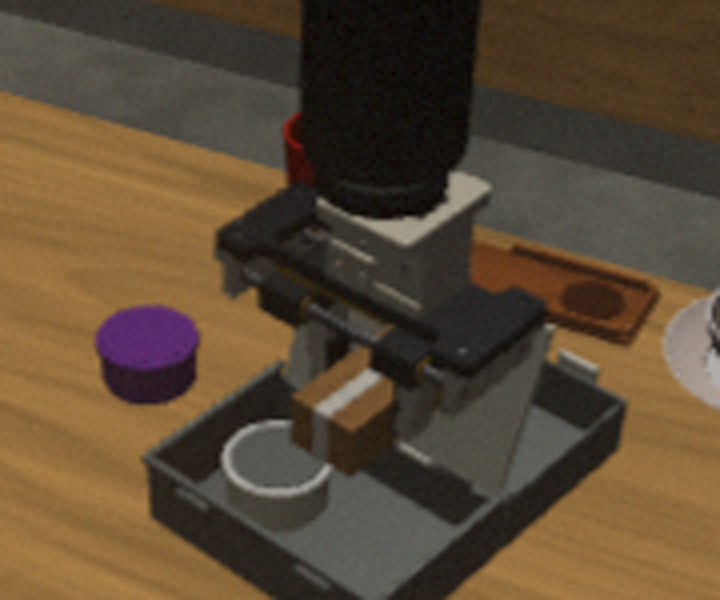

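View pics/h_top.png

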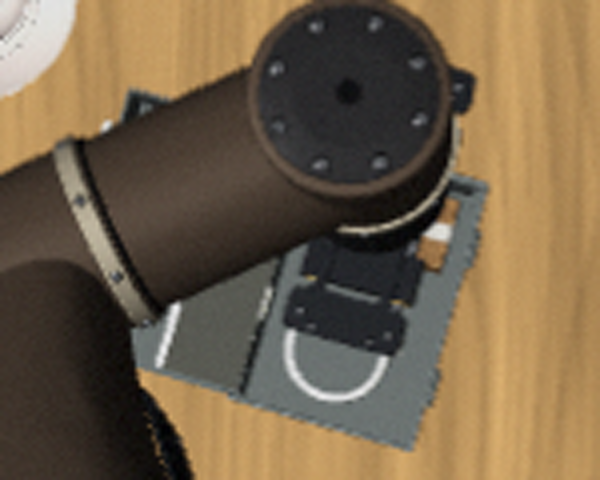

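```bash
python3 -m pendant '[[[0,2.5,-0.2,0,0,0,0],[0,2.5,0,0,0,0,0],[0,2.5,0,0,0,0,0],[0,1.5,0,0,0,0,0],[0,0,0,0,0,0,0],[0,0,0,0,0,0,0]]]'
python3 lb.py; python3 - <<'E'
from h import *
for n,b in(("scene",(260,60,180,150)),):
  crop(snapshot(n),b,f"pics/i_{n}.png",4)
E
```

```text
clock: 6.77
tool_pos: [0.5785, 0.0681, 0.0613]
orientation: [-89.9, 0.1, 75.6]
force: [0.2, 0.5, -0.0]
opening: 0.0497
TCP lb mm [ 46.5 -11.6  61.3] [-8.993e+01  7.000e-02  7.557e+01] 0.049737643417360505 6.7667
```

View pics/i_scene.png

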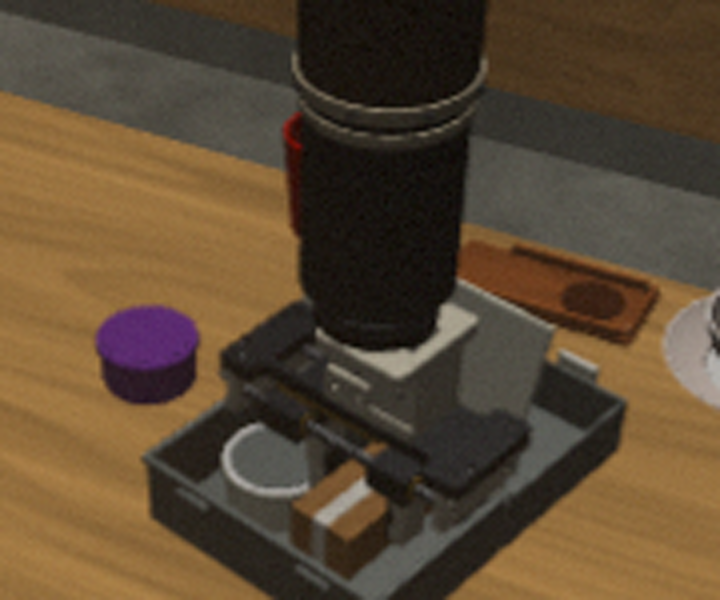

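```bash
python3 -m pendant '[[[0.2,1.5,0,0,0,0,0],[0.1,1.5,0,0,0,0,0],[0,1,0,0,0,0,0],[0,0.3,0,0,0,0,0],[0,0,0,0,0,0,0],[0,0,0,0,0,0,0]]]'
python3 lb.py;python3 -m pendant '[[[0,0.15,0,0,0,0,0],[0,0.1,0,0,0,0,0],[0,0,0,0,0,0,0],[0,0,0,0,0,0,0]]]';python3 lb.py
```

```text
clock: 7.32
tool_pos: [0.5803, 0.0722, 0.0194]
orientation: [-90.1, -0.0, 75.6]
force: [-0.3, 0.1, -0.9]
opening: 0.0498
TCP lb mm [47.2 -7.2 19.4] [-9.005e+01 -3.000e-02  7.563e+01] 0.049793976825494836 7.3167
clock: 7.65
tool_pos: [0.5799, 0.0722, 0.0163]
orientation: [-90.0, -0.0, 75.6]
force: [-0.1, -0.6, -1.4]
opening: 0.0498
TCP lb mm [46.8 -7.3 16.3] [-9.002e+01 -1.000e-02  7.562e+01] 0.049791047592713134 7.65
```

```bash
python3 -m pendant '[[[0,0.1,0,0,0,0,0],[0,0.05,0,0,0,0,0],[0,0,0,0,0,0,0],[0,0,0,0,0,0,0]]]';python3 lb.py
```

```text
clock: 7.98
tool_pos: [0.5799, 0.0722, 0.015]
orientation: [-90.0, -0.0, 75.6]
force: [-1.7, 0.3, 5.1]
opening: 0.0499
TCP lb mm [46.9 -7.3 15. ] [-9.002e+01 -1.000e-02  7.563e+01] 0.049880153606809995 7.9833
```

Floor contact: 5 N upward. Releasing with a limited opening because the wall and the tub are close.

```bash
python3 -m pendant '[[[0,0,0,0,0,0,0.64],[0,0,0,0,0,0,0.64],[0,0,0,0,0,0,0.64],[0,0,0,0,0,0,0.64],[0,0,0,0,0,0,0.64]]]';python3 lb.py;python3 -m pendant '[[[0,-0.5,0,0,0,0,0.64],[0,-1.5,0,0,0,0,0.64],[0,-3,0,0,0,0,0.64],[0,-3,0,0,0,0,0.64],[0,-3,0,0,0,0,0.64],[0,-3,0,0,0,0,0.64],[0,-3,0,0,0,0,0.64],[0,-3,0,0,0,0,0.5],[0,0,0,0,0,0,0]]]'; python3 lb.py; python3 - <<'E'
from h import *
for n,b in(("scene",(260,60,180,150)),("top",(200,120,150,120))):
  crop(snapshot(n),b,f"pics/j_{n}.png",4)
E
```

```text
clock: 8.4
tool_pos: [0.5798, 0.0721, 0.0144]
orientation: [-90.0, 0.0, 75.6]
force: [-0.9, -0.7, 0.2]
opening: 0.0561
TCP lb mm [46.7 -7.5 14.4] [-8.999e+01  1.000e-02  7.562e+01] 0.05611711085579795 8.4
clock: 9.15
tool_pos: [0.5829, 0.0727, 0.2219]
orientation: [-90.5, -0.3, 75.7]
force: [1.8, 0.2, 0.8]
opening: 0.0477
TCP lb mm [ 49.6  -6.1 221.9] [-90.52  -0.28  75.68] 0.04771676492149166 9.15
```

View pics/j_scene.png

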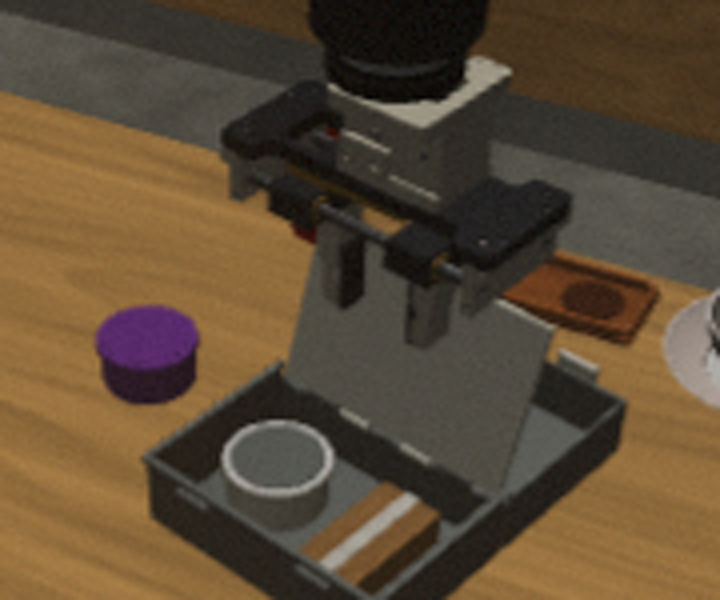

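View pics/j_top.png

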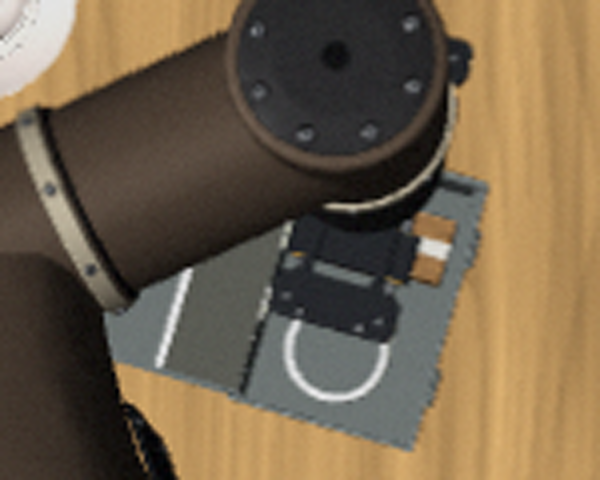

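The carton lies flat at crop (370,540), beside the tub, and the divider is still up. Next I swing over to the lid side, behind the divider, with the fingers shut.

```bash
python3 -m pendant '[[[3,-0.5,0.8,0,0,0,0],[3,0,0.8,0,0,0,0],[3,0,0.8,0,0,0,0],[3,0,0.8,0,0,0,0],[3,0,0.8,0,0,0,0],[2.5,0,0.8,0,0,0,0],[0,0,0,0,0,0,0],[0,0,0,0,0,0,0]]]';python3 lb.py
```

```text
clock: 9.92
tool_pos: [0.5758, 0.2546, 0.2177]
orientation: [-89.9, 0.1, 75.7]
force: [-1.2, -0.3, -0.3]
opening: 0.0004
TCP lb mm [ -2.5 168.3 217.7] [-89.89   0.13  75.73] 0.00041419306312683886 9.9167
```

Down to z 131 behind the plate, then push towards the front.

```bash
python3 -m pendant '[[[0,2.5,0,0,0,0,0],[0,2.5,0,0,0,0,0],[0,2.5,0,0,0,0,0],[0,1.2,0,0,0,0,0],[0,0,0,0,0,0,0],[0,0,0,0,0,0,0]]]';python3 lb.py; python3 - <<'E'
from h import *
for n,b in(("scene",(260,60,180,150)),):
  crop(snapshot(n),b,f"pics/k_{n}.png",4)
E
```

```text
clock: 10.42
tool_pos: [0.5768, 0.2528, 0.1324]
orientation: [-90.0, 0.1, 75.6]
force: [-0.8, -0.3, 0.7]
opening: 0.0005
TCP lb mm [ -1.1 166.8 132.4] [-89.97   0.09  75.59] 0.00046492345121177357 10.4167
```

View pics/k_scene.png

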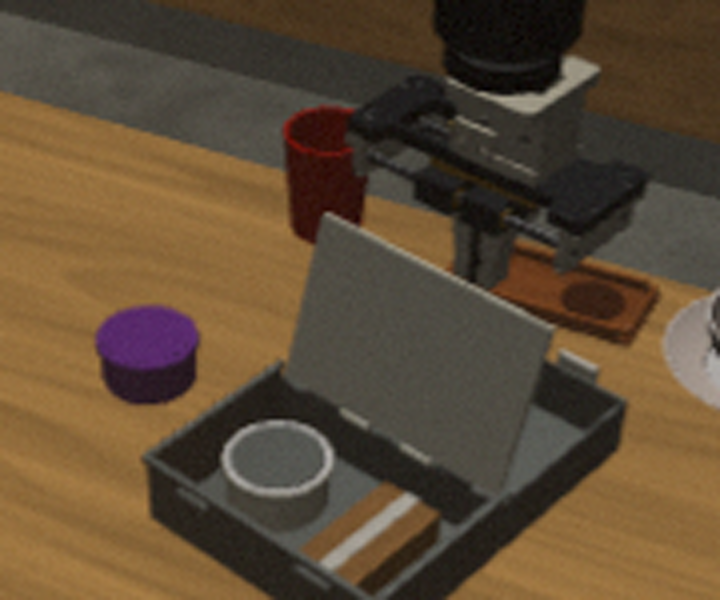

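```bash
python3 -m pendant '[[[-2,0,0,0,0,0,0],[-1.5,0,0,0,0,0,0],[-1,0,0,0,0,0,0],[-1,0,0,0,0,0,0],[-1,0,0,0,0,0,0],[-1,0,0,0,0,0,0],[-1,0,0,0,0,0,0],[-1,0,0,0,0,0,0],[-1,0.1,0,0,0,0,0],[-1,0.1,0,0,0,0,0],[0,0,0,0,0,0,0]]]';python3 lb.py; python3 - <<'E'
from h import *
for n,b in(("scene",(260,60,180,150)),):
  crop(snapshot(n),b,f"pics/l_{n}.png",4)
E
```

```text
clock: 11.38
tool_pos: [0.5472, 0.1403, 0.1302]
orientation: [-89.9, 0.1, 75.6]
force: [-0.3, 0.1, -0.9]
opening: 0.0008
TCP lb mm [ -1.7  50.5 130.2] [-8.994e+01  5.000e-02  7.556e+01] 0.0007865660242993329 11.3833
```

View pics/l_scene.png

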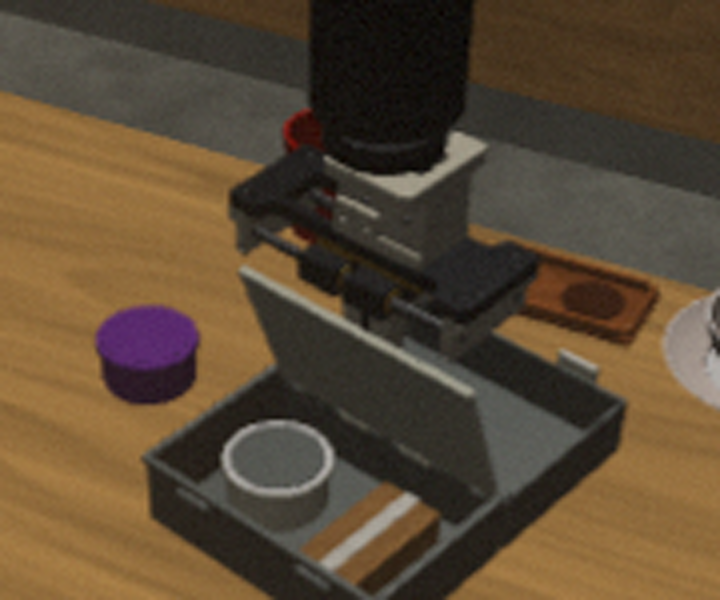

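The plate has come forward past upright. Continuing along the arc.

```bash
python3 -m pendant '[[[-0.9,0.4,0,0,0,0,0],[-0.9,0.5,0,0,0,0,0],[-0.9,0.7,0,0,0,0,0],[-0.7,0.7,0,0,0,0,0],[-0.7,0.7,0,0,0,0,0],[-0.6,0.8,0,0,0,0,0],[-0.4,1,0,0,0,0,0],[-0.4,1,0,0,0,0,0],[-0.2,0.8,0,0,0,0,0],[-0.1,0.7,0,0,0,0,0],[0,0,0,0,0,0,0]]]';python3 lb.py; python3 - <<'E'
from h import *
for n,b in(("scene",(260,60,180,150)),):
  crop(snapshot(n),b,f"pics/m_{n}.png",4)
E
```

```text
clock: 12.35
tool_pos: [0.5327, 0.0854, 0.0557]
orientation: [-89.9, 0.1, 75.6]
force: [0.3, 0.6, 0.5]
opening: 0.0005
TCP lb mm [-2.2 -6.3 55.7] [-89.87   0.11  75.59] 0.0005471922761901434 12.35
```

View pics/m_scene.png

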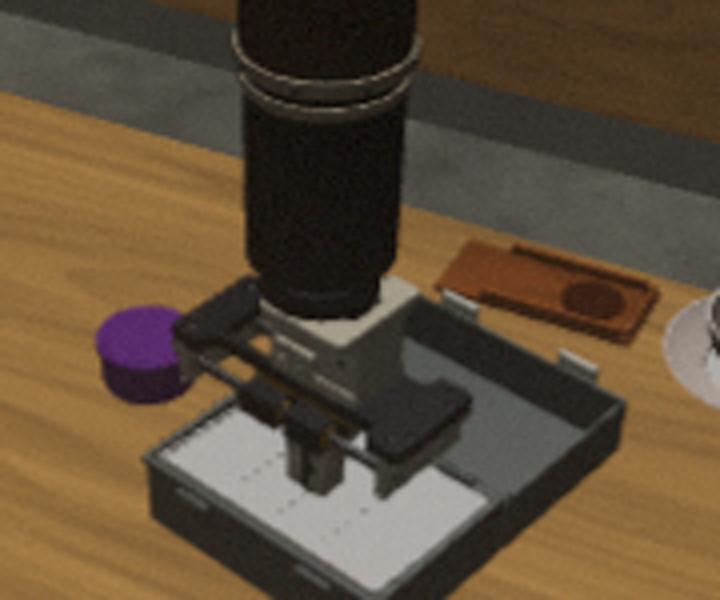

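The plate is almost down. Pressing until it rests on the ledges.

```bash
python3 -m pendant '[[[0,0.3,0,0,0,0,0],[0,0.2,0,0,0,0,0],[0,0.1,0,0,0,0,0],[0,0,0,0,0,0,0],[0,0,0,0,0,0,0]]]';python3 -m pendant '[[[0,0.1,0,0,0,0,0],[0,0.05,0,0,0,0,0],[0,0,0,0,0,0,0],[0,0,0,0,0,0,0]]]'
```

```text
clock: 12.82
tool_pos: [0.5338, 0.0861, 0.0517]
orientation: [-90.0, -0.0, 75.6]
force: [0.6, 0.4, -0.1]
opening: 0.0004
clock: 13.15
tool_pos: [0.5339, 0.0861, 0.0503]
orientation: [-90.0, -0.0, 75.6]
force: [-1.2, 0.9, 3.2]
opening: 0.0003
```

```bash
python3 -m pendant '[[[0,0.08,0,0,0,0,0],[0,0,0,0,0,0,0],[0,0,0,0,0,0,0]]]';python3 -m pendant '[[[0,0.06,0,0,0,0,0],[0,0,0,0,0,0,0],[0,0,0,0,0,0,0]]]'
```

```text
clock: 13.4
tool_pos: [0.534, 0.0861, 0.0502]
orientation: [-90.0, -0.0, 75.6]
force: [-3.4, -0.4, 11.2]
opening: 0.0004
clock: 13.65
tool_pos: [0.534, 0.0861, 0.0501]
orientation: [-90.0, -0.0, 75.7]
force: [-5.7, 0.1, 16.5]
opening: 0.0006
```

Firm seating: 16 N at z 50.1. Lifting off and looking.

```bash
python3 -m pendant '[[[0,-0.5,0,0,0,0,0],[0,-2,0,0,0,0,0],[0,-3,0,0,0,0,0],[0,-3,0,0,0,0,0],[0,-3,0,0,0,0,0],[-2,-3,-1.5,0,0,0,0.5],[-3,-1,-2.3,0,0,0,1],[-3,0,-2.3,0,0,0,1],[-3,0,-2.3,0,0,0,1],[-3,0,-2.3,0,0,0,1],[-3,0,-2.3,0,0,0,1],[-3,0,-2.2,0,0,0,1]]]'; python3 -m pendant '[[[-3,0,-2.2,0,7,0,1],[0,0,0,0,7,0,1],[0,0,0,0,7,0,1],[0,0,0,0,7,0,1],[0,0,0,0,7,0,1],[0,0,0,0,7,0,1],[0,0,0,0,7,0,1],[0,0,0,0,7,0,1],[0,0,0,0,7,0,1],[0,0,0,0,7,0,1],[0,0,0,0,4.6,0,1],[0,0,0,0,0,0,1]]]'
python3 - <<'E'
from h import *
for n,b in(("scene",(260,60,180,150)),("top",(200,120,150,120))):
  crop(snapshot(n),b,f"pics/n_{n}.png",4)
E
```

```text
clock: 14.65
tool_pos: [0.6318, -0.1473, 0.2035]
orientation: [-90.0, -0.0, 75.6]
force: [0.7, 0.7, -0.0]
opening: 0.0417
clock: 15.65
tool_pos: [0.645, -0.18, 0.2033]
orientation: [-90.0, 0.0, 0.8]
force: [0.4, -0.1, -0.2]
opening: 0.0873
```

View pics/n_scene.png

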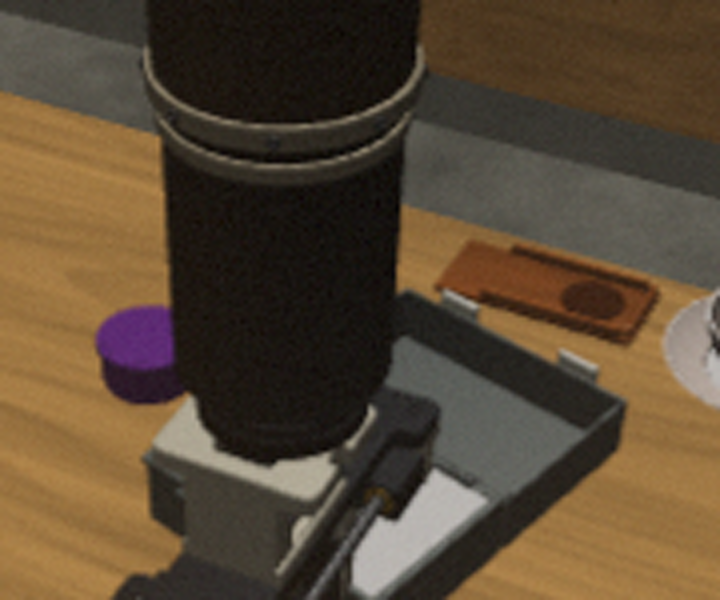

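View pics/n_top.png

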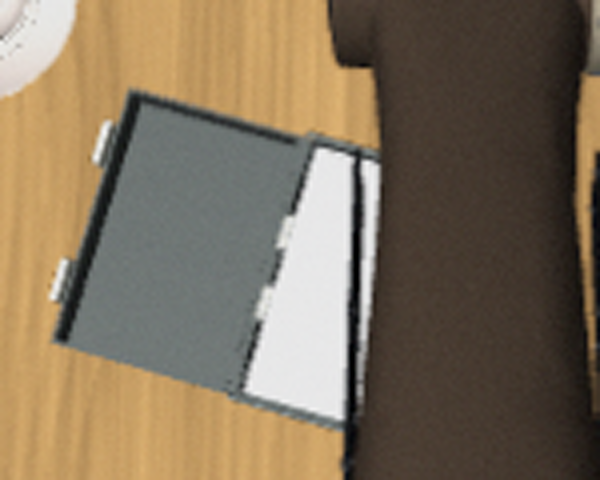

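The divider is down as far as it shows. Going down over the tin, with a look partway.

```bash
python3 -m pendant '[[[0,3,0,0,0,0,1],[0,3,0,0,0,0,1],[0,3,0,0,0,0,1],[0,3,0,0,0,0,1],[0,2,0,0,0,0,1],[0,0,0,0,0,0,1],[0,0,0,0,0,0,1]]]'
python3 - <<'E'
from h import *
crop(snapshot("scene"),(250,180,160,140),"pics/o1.png",4)
E
```

```text
clock: 16.33
tool_pos: [0.6446, -0.1801, 0.0629]
orientation: [-90.0, 0.1, 1.1]
force: [0.4, 0.4, 0.7]
opening: 0.0876
```

View pics/o1.png

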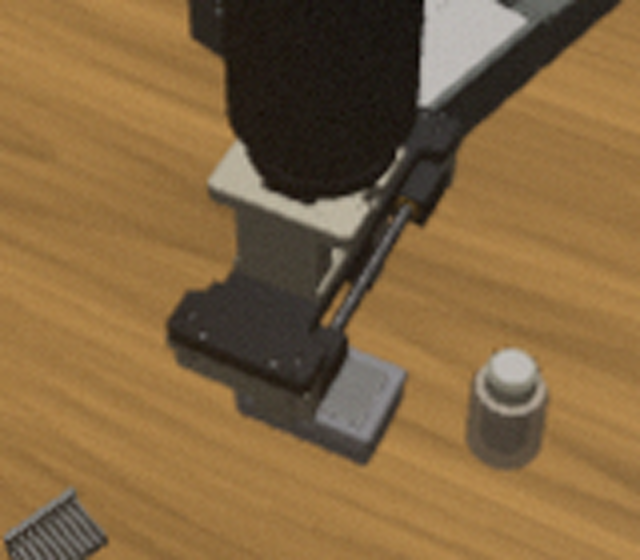

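```bash
python3 -m pendant '[[[0,2.5,0,0,0,0,1],[0,2,0,0,0,0,1],[0,1.2,0,0,0,0,1],[0,0,0,0,0,0,1],[0,0,0,0,0,0,0],[0,0,0,0,0,0,0],[0,0,0,0,0,0,0],[0,0,0,0,0,0,0],[0,0,0,0,0,0,0],[0,0,0,0,0,0,0],[0,0,0,0,0,0,0]]]'
```

```text
clock: 17.3
tool_pos: [0.6456, -0.1801, 0.0074]
orientation: [-90.0, -0.0, 1.0]
force: [-1.2, 0.9, 5.1]
opening: 0.0554
```

```bash
python3 -m pendant '[[[0,-3,0,0,0,0,0],[0,-3,0,0,-6.9,0,0],[0,-3,0,0,-6.9,0,0],[0,-3,0,0,-6.9,0,0],[0,-2,0,0,-6.9,0,0],[0,0,0,0,-6.9,0,0],[0,0,0,0,-6.9,0,0],[0,0,0,0,-6.9,0,0],[0,0,0,0,-6.9,0,0],[0,0,0,0,-6.9,0,0],[0,0,0,0,-6.9,0,0],[0,0,0,0,-5.6,0,0]]]'
python3 -m pendant '[[[2.6,0,1.9,0,0,0,0],[2.6,0,1.9,0,0,0,0],[2.6,0,1.9,0,0,0,0],[2.6,0,1.9,0,0,0,0],[2.6,0,1.9,0,0,0,0],[2.6,0,1.9,0,0,0,0],[2.6,0,1.9,0,0,0,0],[2.6,0,2,0,0,0,0],[2.4,0,2,0,0,0,0],[0,0,0,0,0,0,0],[0,0,0,0,0,0,0]]]'
python3 lb.py; python3 - <<'E'
from h import *
for n,b in(("scene",(260,60,180,150)),):
  crop(snapshot(n),b,f"pics/q_{n}.png",4)
E
```

```text
clock: 18.3
tool_pos: [0.6449, -0.1799, 0.1463]
orientation: [-90.0, -0.0, 76.0]
force: [-1.4, -0.0, -1.0]
opening: 0.0554
clock: 19.22
tool_pos: [0.5346, 0.0891, 0.1468]
orientation: [-90.0, -0.0, 75.8]
force: [0.7, 0.3, -1.1]
opening: 0.0552
TCP lb mm [ -1.3  -2.2 146.8] [-9.000e+01 -2.000e-02  7.579e+01] 0.0551966392260121 19.2167
```

View pics/q_scene.png

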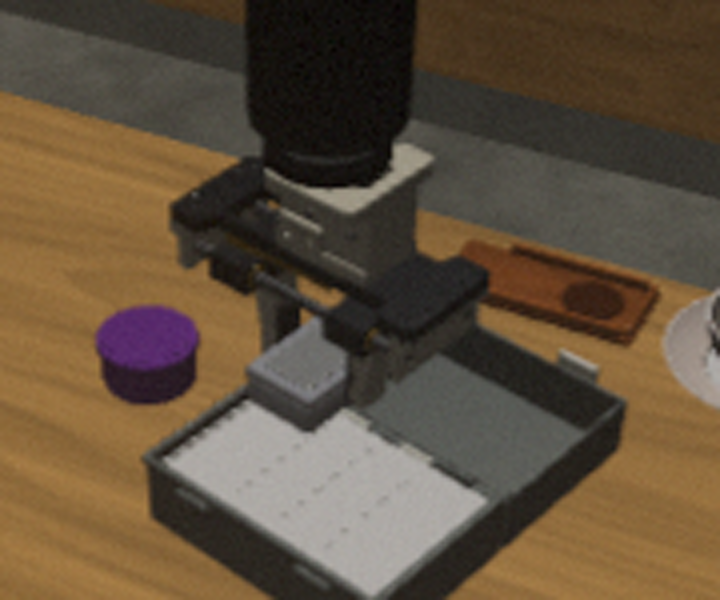

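The divider lies level inside the walls and the tin is held flat. Lowering.

```bash
python3 -m pendant '[[[0,2.5,0,0,0,0,0],[0,2.5,0,0,0,0,0],[0,2,0,0,0,0,0],[0,1,0,0,0,0,0],[0,0.4,0,0,0,0,0],[0,0,0,0,0,0,0],[0,0,0,0,0,0,0]]]';python3 -m pendant '[[[0,0.2,0,0,0,0,0],[0,0.1,0,0,0,0,0],[0,0,0,0,0,0,0],[0,0,0,0,0,0,0]]]'; python3 lb.py
```

```text
clock: 19.85
tool_pos: [0.536, 0.0874, 0.0633]
orientation: [-90.0, -0.0, 75.6]
force: [-0.7, 0.1, -0.9]
opening: 0.0557
clock: 20.18
tool_pos: [0.5354, 0.0878, 0.0601]
orientation: [-90.0, -0.0, 75.6]
force: [0.0, 0.1, -0.8]
opening: 0.0556
TCP lb mm [-0.1 -3.3 60.1] [-9.003e+01 -3.000e-02  7.562e+01] 0.0556070548015382 20.1833
```

```bash
python3 -m pendant '[[[0,0.12,0,0,0,0,0],[0,0.1,0,0,0,0,0],[0,0,0,0,0,0,0],[0,0,0,0,0,0,0]]]'; python3 -m pendant '[[[0,0.07,0,0,0,0,0],[0,0,0,0,0,0,0],[0,0,0,0,0,0,0]]]'
```

```text
clock: 20.52
tool_pos: [0.5352, 0.0877, 0.0574]
orientation: [-90.0, 0.0, 75.6]
force: [0.2, -0.6, -0.8]
opening: 0.0557
clock: 20.77
tool_pos: [0.5353, 0.0877, 0.0573]
orientation: [-90.0, -0.0, 75.6]
force: [-2.7, 0.2, 4.8]
opening: 0.0556
```

Contact at 4.8 N. Releasing and lifting straight up.

```bash
python3 -m pendant '[[[0,0,0,0,0,0,0.8],[0,0,0,0,0,0,0.8],[0,0,0,0,0,0,0.8],[0,0,0,0,0,0,0.8],[0,0,0,0,0,0,0.8]]]';python3 -m pendant '[[[0,-0.5,0,0,0,0,0.8],[0,-1.5,0,0,0,0,0.8],[0,-3,0,0,0,0,0.8],[0,-3,0,0,0,0,0.8],[0,-3,0,0,0,0,0.8],[0,-3,0,0,0,0,0.8],[-3,0,0,0,0,0,0.8],[-3,0,0,0,0,0,0.8],[-3,0,0,0,0,0,0.8],[-3,0,0,0,0,0,0.8],[-3,0,0,0,0,0,0.8],[-3,0,0,0,0,0,0.8]]]'; python3 -m pendant '[[[-3,0,-3,0,0,0,0.8],[-3,0,-3,0,0,0,0.8],[-3,0,-3,0,0,0,0.8],[-3,0,-3,0,0,0,0.8],[0,0,0,0,0,0,0.8],[0,0,0,0,0,0,0.8]]]'
cat > s3.py <<'E'
from h import *; from lb import tolb
P={n:snapshot(n) for n in("scene","top")}
for n,p in P.items(): cv2.imwrite(f"pics/f_{n}.png",p["image"][:,:,::-1])
crop(P["scene"],(280,100,150,130),"pics/f_c.png",5)
vw=[]
for n,p in P.items():
    for d in silhouettes(p,"tin"):
        print(n,d["confidence"],d["bbox"]); 
        if d["confidence"]>.4: vw.append((p,d["mask"])); break
r=fitbox(vw,(.535,.088),.088,.056,.03,.05); print(tolb([r.x[0],r.x[1],0]),np.degrees(r.x[2]),r.fun,ctrl.get_obs()["clock"])
E
python3 s3.py
```

```text
clock: 21.18
tool_pos: [0.5353, 0.0877, 0.0567]
orientation: [-90.0, 0.0, 75.6]
force: [-0.5, -0.9, 0.1]
opening: 0.0701
clock: 22.18
tool_pos: [0.4899, -0.0879, 0.1973]
orientation: [-90.0, -0.0, 75.6]
force: [0.7, -0.1, -0.5]
opening: 0.0702
clock: 22.68
tool_pos: [0.5755, -0.2321, 0.1956]
orientation: [-89.9, 0.0, 75.4]
force: [-1.2, 1.1, -0.9]
opening: 0.0698
scene 0.58 [322.8, 161.3, 35.0, 27.9]
top 0.84 [277.8, 179.5, 26.5, 26.1]
[-0.00144219 -0.00434881  0.        ] 77.27525225615351 0.3047793934272796 22.8833
```

View pics/f_scene.png

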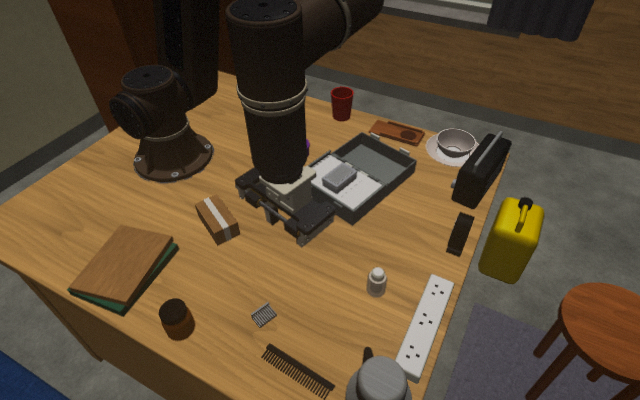

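View pics/f_c.png

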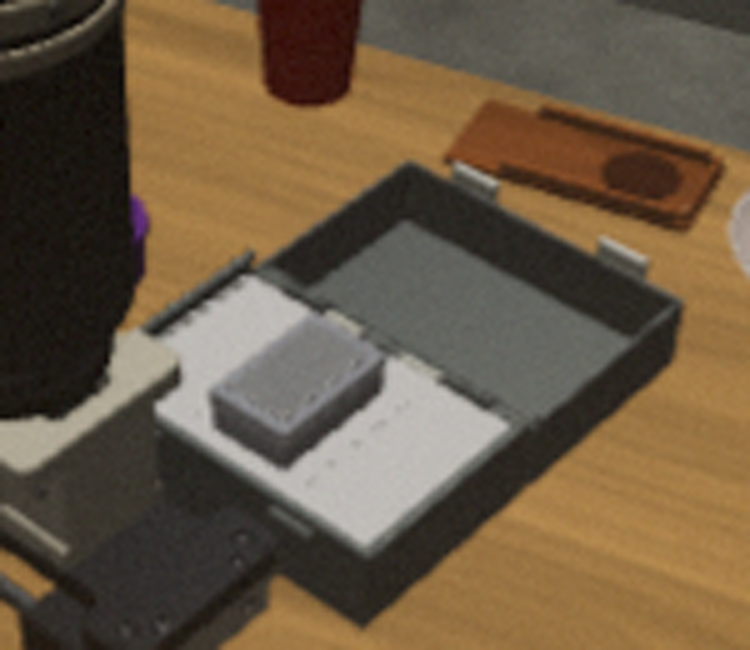

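View pics/f_top.png

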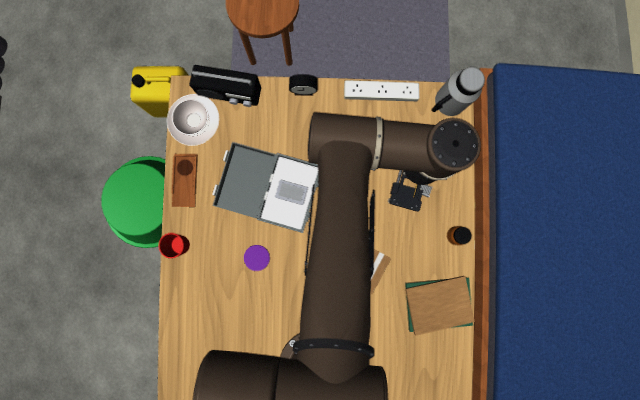

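The tin sits flat on the level divider, at crop (297,390) and about (-1,-4) mm in the box frame. The bystanders are where they were and the arm is clear.

```bash
python3 -c "
from plant import ctrl
print(ctrl.close_job())"
```

```text
the job is handed in; nothing more can be done
None
```

The lunch box is packed and I handed the job in at about 23 s of the 67 s allowed; the hand-in gives no verdict.

- **Carton:** I set the smaller carton flat beside the tub, letting go at 5 N of floor contact. A picture with the divider still up showed it lying flat.
- **Divider:** I swung it over from the lid side with shut fingers and pressed to 16 N. It stopped firmly at 50.1 mm, where its top face should be when level (50 mm), and the last pictures show it lying level. I did not measure its angle.
- **Tin:** I set it on the divider, letting go at 4.8 N. The last fit puts it about (-1, -4) mm from the box centre, turned to match the box within about 2°. That fit was rough, with an outline mismatch of 0.30, but the pictures agree with it.
- **Everything else:** The bystanders looked unmoved in the last pictures, and the gripper was holding nothing and well clear. I judged the bystanders by eye and did not measure them.
- **Detection slip:** In the first top view the network reported the small carton as a "divider". I identified it by its size and the scene camera instead.

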